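# Fit a brake disc on a light aircraft wheel

## Robot

A 6-joint arm with a two-finger parallel gripper is mounted at the origin on the work surface. World frame = base frame: x ahead of the robot, y to its left, z up, the work surface at z = 0. Lengths are in m, angles in rad, forces in N, time in s.
With the tool pointing down it reaches from about 0.15 to 0.775 m from the base axis. Payload 6.1 kg.
Tool frame: the origin (TCP) lies between the finger pads; the fingertips stand 17 mm ahead of it and the grasp point (between the pads) lies 2 mm behind it; x points along the fingers, z is the direction in which the jaws open and shut, and the axes are right-handed (so a half turn about x gives the same grasp; the last joint's range is limited). The gripper opens to 85 mm and grips with 20 to 120 N. Pads are 22 mm wide; open, the fingers measure 114 mm over their backs; the gripper's body (76 mm by 85 mm) begins 54 mm behind the grasp point. The pads swing forward as they close: fully open they stand 13 mm farther back than shut.
Start: joints at [1.114, 0.126, -0.04, 1.405, 0, 1.571], TCP at [0.232, 0.471, 0.248] pointing down, gripper open.
Joint ranges: [-2.72, 2.72], [-0.95, 1.95], [-1.27, 1.35], [-1.78, 2.02], [-1.46, 1.47], [-3.14, 3.14]. Speed limits (rad/s): [2.39, 2.39, 3.01, 3.14, 3.14, 3.14].

## Interface

Orientations are given as a unit quaternion [x, y, z, w].
In Python, from bench import * gives the robot as it stands.
- The arm moves only by the tool step_arm, never from a script. Its argument "increments" is a list that holds one entry, the list of rows, each a list of 7 numbers: the opening in per cent of the stroke, from 0 (shut) to 100 (fully open), then the shift along the tool's x, y, z in mm, then the turn, a rotation vector about the tool's x, y, z in rad. In form: [[[jaw, tx, ty, tz, wx, wy, wz], ...]]. A call has 1 to 12 rows; each row is the pose to reach, as a shift and turn from the pose measured when the call began, along the tool's axes at that moment; what a row does not reach only later rows make up. A row lasts 1/8 s, in which the tool goes at most 62.5 mm and 10.7 degrees, less where a joint would pass 70% of its speed; a pose out of reach is approached as far as the arm can. A call with a gripper value outside its range is refused whole. The fingers move at their own pace and stop on an object; "squeeze" is the grip in N (left out, the last holds). Time passes only in rows, so rows that repeat a pose let the fingers close. It gives the time, the measured TCP pose, the force and the opening at its end, in the units of the state.
- observe(): the state, without advancing time (a new reading comes with each control period).
- get_image(name): name is "scene" or "side" or "wrist"; returns (picture, depth): 420x560x3 uint8, red, green, blue; 420x560 float32, m along the optical axis (not along the pixel's ray), 0 where there is no reading.
- camera_model(name): a dict with "fx", "fy", "cx", "cy" (pixels), "view" (4x4, takes a point from world to camera coordinates). Camera axes: x right, y up, looking along -z (the intrinsics and any distortion apply to the point x, -y, -z); pixel columns grow to the right and rows downward; lengths in m; the calibration is good to about 2 mm. A picture is of the moment at which its call begins: read the wrist's pose just before it. camera_model takes no time and is no camera call; for the wrist camera it gives the pose at the moment of the call.
- sign_off(): hands the job in, once; it reports no verdict.
Trained networks look in the newest picture that a camera, given by its name, has taken for a name from the list of things; names that differ only in an ending like _2 or _b are one class to them, and where a whole thing is asked for, a point or a joint stands for the part that bears it (a point fixed in the world has none). Each returns a list of dicts, best first, with "confidence" (0 to 1); they miss things now and then, are a little off and sometimes report something else, mostly with a low value. They report only what shows in the picture. A call takes as long as a camera call. They do not tell look-alikes from the thing itself.
- find_in(camera, name): "position" ([column, row] in pixels, amid what is visible of it).
- cut_out(camera, name): "region" (420x560 bool, what is visible of it) and "position" ([column, row] in pixels, amid what is visible of it).
The state is a dict: "clock": time; "joint_pos": joint angles; "qd": joint speeds; "tau": joint torques, N m; "eef_pos": TCP position; "orientation": TCP orientation; "contact_force": force on the tool from outside, world axes, zero at the start; "ft_torque": the same for the moment, N m; "width": opening from 0.0 (shut) to 1.0 (fully open).
Only numpy, scipy, OpenCV 4.12 (cv2) and the standard library are available. Lean on these libraries where they do the work, as an engineer would, in place of code of your own. Each camera call takes 0.05 s, during which the arm holds its last target.

## Task

Fit the new top-hat brake disc to the aircraft wheel on the axle stand: turn it until its four holes match the wheel's four studs and slide it down until it sits fully home on the hub face, ready for its nuts. Feel your way gently: never force the disc against the stud ends, and lower it all the way rather than letting it drop. Then let go, leaving the other things on the bench where they are.

Things in the scene. Friction and masses are not known exactly. Their poses are not given: they have to be found in the camera images.
- disc: New brake disc, lying hat upward, 0.48 to 0.72 kg: a steel rotor ring (diameter 140 mm, 5 mm thick, small vent holes) with an aluminium hat rising from its middle to 30 mm total height. Origin: centre of the rotor's underside; z up through the hat. The hat top has a 26 mm centre bore and four 10.5 mm stud holes, 22 mm from the centre on the disc's +x, +y, -x and -y axes.
- hat_grip (a point): On the disc's axis, 27 mm above the rotor's underside, the height to grip it: across the outside of the hat (outer diameter 66 mm), whose wall stands 25 mm above the rotor. Axes as disc.
- disc_seat (a point): On the disc's axis, 24 mm above the rotor's underside: the underside of the 6 mm thick hat top, the face that comes to rest on the hub face. Below it the hat is hollow, inner diameter 59 mm, so the disc drops over the hub. Axes as disc.
- axle_stand: Axle stand fixed to the bench, a dark steel plate 270 x 270 x 12 mm; origin: centre of its underside. The wheel lies flat on its upright axle (tyre diameter 260 mm, tyre top 112 mm above the bench) and turns about it with a stiff drag of 0.6 N m. These axes do NOT show how far the wheel is turned: where the studs stand round the axle is not measured and must be seen or felt.
- hub_face (a point): On the axle's axis at the wheel's flat round hub face, 146 mm above the bench (face diameter 49 mm, bevelled 3 mm to 55 mm). Four 8 mm studs rise 20 mm from it, 22 mm from the axis, 90 degrees apart, their last 3 mm tapering to 6 mm. A centred disc that does not match them rests on their ends, its seat 20 mm above this face. Axes turn with the stand, not with the wheel.
- pilot_tip (a point): Top of the steel pilot on the axle's axis, 32 mm above the hub face: diameter 24 mm, its top 7 mm tapering to 16 mm. It enters the disc's bore before the studs are reached, with 1 mm of play all round.
- beacon: Bystander: red beacon lamp on a round aluminium base of diameter 80 mm, 90 mm high. Origin: centre of its underside.
- nut_tray: Bystander: low grey tray of nuts, 100 x 65 x 28 mm. Origin: centre of its underside.
- caliper: Bystander: grey brake caliper, about 110 x 75 x 60 mm. Origin: under the middle of its body.
- worn_disc: Bystander: a worn flat brake disc without a hat, diameter 132 mm, 6 mm thick. Origin: centre of its underside.
- mix_cup: Bystander: clear plastic mixing cup, 90 mm across, 110 mm high. Origin: centre of its underside.
- spanner: Bystander: spanner 190 mm long, lying at the side.
- mallet: Bystander: mallet 270 mm long, lying at the side.
- spray_can: Bystander: spray can, diameter 66 mm, 200 mm high. Origin: centre of its underside.
Mind the look-alikes: they are no part of the job. Of the things that look like the disc, take the one that is farthest from the robot's base at the start.

How it is judged:
By the outcome, as a careful person would: the job done as asked, in the order asked, and still so for the second after the job is handed in, with the robot touching nothing.
It also fails if it takes over 61 s, if anything falls off the work surface, if the arm or the gripper's body presses on something with over 40 N, if the wrist force passes 120 N, or if a joint passes its speed limit or range.

## Working session

There is one attempt and no reset: what is moved stays moved. The work goes in short steps, Python scripts to look and compute and a tool call to move; the robot and the scene stay as the last step left them, time stands still between calls to the robot, and variables do not carry over. Pictures are saved under pics/ and viewed, and the job is handed in when it is done.

Besides the shell and the picture viewer there is one more tool, called after "Request:" by a JSON object that holds its "fn" and its "kwargs". step_arm: Moves the arm, as the interface text tells. Its arguments: {"type":"object","properties":{"increments":{"type":"array"},"squeeze":{"type":"number"}},"required":["increments"]}

```bash
ls; mkdir -p pics; python3 - <<'E'
from bench import *
import cv2,numpy as np
print(observe())
for n in ["scene","side","wrist"]:
    p,d=get_image(n); np.savez(f"pics/{n}0.npz",p=p,d=d,**{k:np.array(v) for k,v in camera_model(n).items()})
    cv2.imwrite(f"pics/{n}0.png",p[:,:,::-1]); print(camera_model(n))
E
```

```text
pics
{'clock': 0.0, 'joint_pos': array([ 1.11401029e+00,  1.26372462e-01, -4.06019881e-02,  1.40540258e+00,
       -4.28488982e-05,  1.57083439e+00]), 'qd': array([-0.00243989, -0.00111125,  0.00110095, -0.00069848, -0.00046326,
        0.00193603]), 'tau': array([-2.90546914e-04, -4.35915935e+01,  3.52923095e+01,  1.73416390e-02,
        2.37158556e-04, -1.90259243e-06]), 'eef_pos': array([0.23140253, 0.47082751, 0.24753516]), 'orientation': array([-0.37410624,  0.60069532,  0.37348962,  0.59976258]), 'contact_force': array([ 0.15031988, -0.43415302,  0.07408531]), 'ft_torque': array([-0.00466193, -0.03487266, -0.01625329]), 'width': 0.999952034615042}
{'fx': 447.04386122370585, 'fy': 447.04386122370585, 'cx': 283.0703184248853, 'cy': 212.28737078900525, 'view': array([[-0.0305611 ,  0.99949023,  0.00923542,  0.02603814],
       [-0.83190746, -0.03055667,  0.55407244,  0.36048216],
       [ 0.5540722 ,  0.00925005,  0.83241722, -1.65869499],
       [ 0.        ,  0.        ,  0.        ,  1.        ]])}
{'fx': 397.83250466895373, 'fy': 397.83250466895373, 'cx': 282.29021532596596, 'cy': 206.16133079682677, 'view': array([[ 0.98811511, -0.15284884, -0.01630221, -0.50736942],
       [ 0.09555301,  0.52769538,  0.84404219, -0.17399014],
       [-0.12040827, -0.83556856,  0.53602894, -1.22102874],
       [ 0.        ,  0.        ,  0.        ,  1.        ]])}
{'fx': 325.37052918628507, 'fy': 325.37052918628507, 'cx': 278.1894075575217, 'cy': 204.8759989877036, 'view': array([[ 4.40471417e-01,  8.97766633e-01,  5.11666415e-05,
        -5.24758331e-01],
       [-8.64882652e-01,  4.24352826e-01, -2.68146745e-01,
         3.56859240e-02],
       [-2.40754913e-01,  1.18066724e-01,  9.63378078e-01,
        -3.77874507e-01],
       [ 0.00000000e+00,  0.00000000e+00,  0.00000000e+00,
         1.00000000e+00]])}
```

View pics/scene0.png

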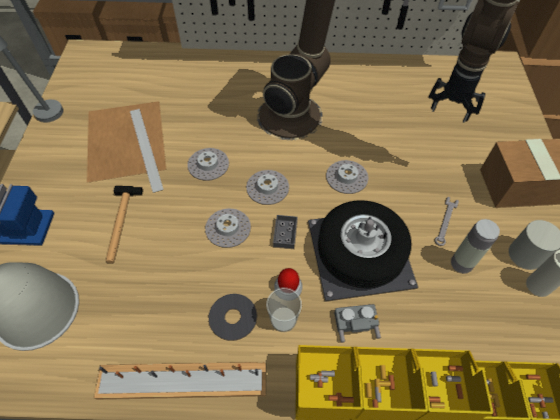

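View pics/side0.png

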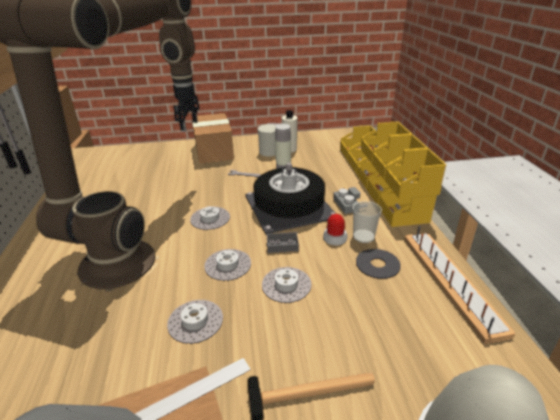

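View pics/wrist0.png

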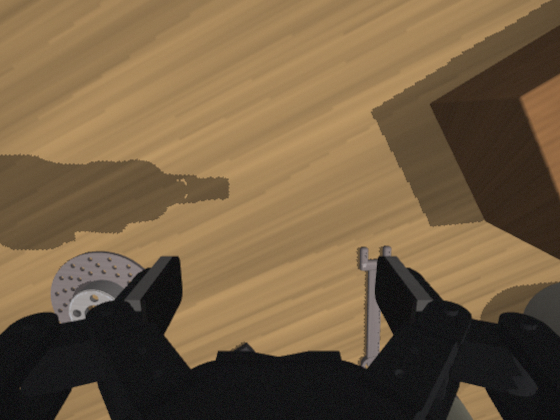

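The scene picture shows four hatted discs at about (208,163), (268,186), (348,175) and (228,226), and the wheel at (365,240). The tray, beacon, cup and caliper stand around the wheel. Next I'll locate these.

```bash
cat > h.py <<'E'
import numpy as np, cv2
def load(f):
    z=np.load(f); return {k:z[k] for k in z.files}
def world(z,mask=None):
    d=z['d']; h,w=d.shape
    v,u=np.mgrid[:h,:w]
    c=np.stack([(u-z['cx'])/z['fx']*d, -(v-z['cy'])/z['fy']*d, -d],-1)
    V=z['view']; return (c-V[:3,3])@V[:3,:3]
def proj(z,P):
    V=z['view']; c=np.atleast_2d(P)@V[:3,:3].T+V[:3,3]
    return np.stack([z['cx']+z['fx']*c[:,0]/-c[:,2], z['cy']-z['fy']*c[:,1]/-c[:,2]],-1)
def circ(P):
    A=np.c_[2*P[:,:2],np.ones(len(P))]; s=np.linalg.lstsq(A,(P[:,:2]**2).sum(1),rcond=None)[0]
    return s[:2],np.sqrt(s[2]+s[:2]@s[:2])
E
python3 - <<'E'
from h import *
for n,cs in [("scene",[(208,163),(268,186),(348,175),(228,226)]),("side",[(210,215),(228,262),(195,318),(286,282)])]:
    z=load(f"pics/{n}0.npz"); W=world(z); 
    for u,v in cs:
        w=W[v-30:v+30,u-30:u+30].reshape(-1,3); dd=z['d'][v-30:v+30,u-30:u+30].ravel()
        t=w[(w[:,2]>0.022)&(w[:,2]<0.045)&(dd>0)]
        c=np.median(t[:,:2],0)
        for _ in range(3):
            t=t[np.hypot(*(t[:,:2]-c).T)<0.045]; c=(t[:,:2].max(0)+t[:,:2].min(0))/2
        print(n,(u,v),c,np.hypot(*c),np.median(t[:,2]),np.ptp(t,axis=0))
    t=W[(W[...,2]>0.1)&(W[...,2]<0.13)&(z['d']>0)]
    m=(t[:,0]>.2)&(t[:,0]<.75)&(t[:,1]<.45)&(t[:,1]>-.1); t=t[m]
    print('tyre',t.min(0),t.max(0),len(t))
E
```

```text
scene (208, 163) [ 0.24759773 -0.27300653] 0.3685609923540584 0.02804987583506447 [0.06858948 0.06536978 0.0134401 ]
scene (268, 186) [ 0.33646959 -0.06650095] 0.34297836655275077 0.027960502629234153 [0.07425301 0.06255369 0.01321721]
scene (348, 175) [0.2831603  0.19844244] 0.3457732739943573 0.02784851257874245 [0.07099136 0.06431362 0.01307578]
scene (228, 226) [ 0.49762584 -0.18050141] 0.5293507691774207 0.02833161079867309 [0.06746521 0.06434054 0.01383996]
tyre [ 0.44854596 -0.02501597  0.10000097] [0.74975027 0.34667436 0.12926048] 4192
side (210, 215) [0.28260217 0.19727085] 0.3446444202142488 0.02799063335593651 [0.06314207 0.06908264 0.01120692]
side (228, 262) [ 0.33606144 -0.06781434] 0.34283535380947355 0.028584651774174363 [0.06542952 0.06698666 0.01270656]
side (195, 318) [ 0.24552999 -0.2746045 ] 0.36836477216282526 0.02876249659214921 [0.06488841 0.06663221 0.01175082]
side (286, 282) [ 0.49670364 -0.18305137] 0.5293602785388695 0.028616292369319538 [0.06479845 0.06608012 0.01145724]
tyre [ 0.44900789 -0.02736647  0.10001614] [0.74954804 0.34118314 0.12993982] 1513
```

```bash
python3 - <<'E'
from h import *
z=load("pics/scene0.npz");s=load("pics/side0.npz")
a=cv2.resize(z['p'][195:285,320:420],(400,360),interpolation=cv2.INTER_CUBIC)
b=cv2.resize(s['p'][160:220,245:335],(400,267),interpolation=cv2.INTER_CUBIC);b=cv2.copyMakeBorder(b,0,93,0,0,0)
c=np.hstack([a,b])[:,:,::-1]; cv2.imwrite('pics/whl.png',c)
for q in (z,s):
    W=world(q); m=(q['d']>0)&(W[...,0]>.4)&(W[...,0]<.72)&(W[...,1]<.4)&(W[...,1]>.05)
    P=W[m]
    top=P[(P[:,2]>.107)&(P[:,2]<.115)]
    print('tyre top',len(top),top[:,:2].min(0),top[:,:2].max(0))
    # ring fit tyre crown: 
    hi=P[P[:,2]>.135]; print('hub',len(hi),np.median(hi,0),hi.min(0),hi.max(0))
    tip=P[(P[:,2]>.170)]; print('tip',len(tip),np.median(tip,0),tip.min(0),tip.max(0))
E
```

```text
tyre top 2189 [0.4569023  0.10462451] [0.69574375 0.33783641]
hub 312 [0.58027175 0.21905395 0.14645093] [0.54686773 0.19536788 0.1350454 ] [0.60144661 0.24932771 0.17839202]
tip 50 [0.57619481 0.22167592 0.17445986] [0.56392359 0.2115511  0.1700684 ] [0.58395088 0.23284497 0.17839202]
tyre top 805 [0.45781561 0.09938471] [0.68753816 0.33148926]
hub 175 [0.57063305 0.21320267 0.14882596] [0.54786127 0.19193734 0.13517551] [0.59862313 0.24411029 0.17849562]
tip 21 [0.57258897 0.21785507 0.17513719] [0.56423535 0.20909791 0.17045281] [0.58118704 0.23352434 0.17849562]
```

View pics/whl.png

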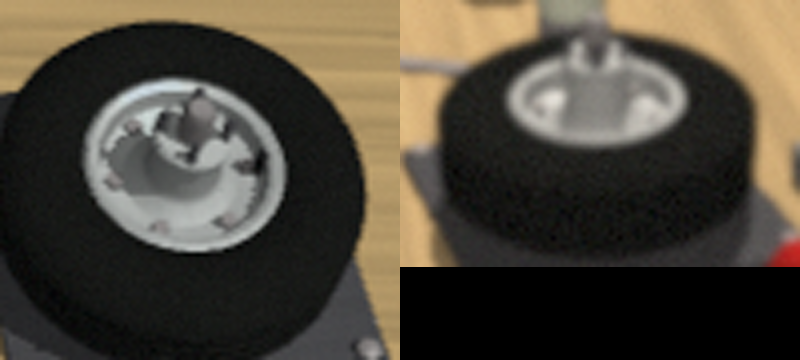

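```bash
cat >> h.py <<'E'
from scipy.spatial.transform import Rotation as Ro
def camtool(o,view):
    R=Ro.from_quat(o['orientation']).as_matrix()
    C=-view[:3,:3].T@view[:3,3]
    return R.T@(C-o['eef_pos']), R.T@view[:3,:3].T   # cam pos in tool, axes in tool
E
python3 - <<'E'
from bench import *
from h import *
o=observe(); v=np.array(camera_model('wrist')['view'])
print(np.round(Ro.from_quat(o['orientation']).as_matrix(),3))
p,A=camtool(o,v); print(p,np.round(A,3))
E
```

```text
[[-0.001 -0.897  0.441]
 [-0.001  0.441  0.897]
 [-1.     0.    -0.001]]
[-0.125922    0.06730374 -0.00017537] [[-0.001  0.268 -0.963]
 [ 0.001  0.963  0.268]
 [ 1.    -0.    -0.001]]
```

Request:
{"fn": "step_arm", "kwargs": {"increments": [[[100, -52, -209, -36, 0, 0, 0], [100, -52, -209, -36, 0, 0, 0], [100, -52, -209, -36, 0, 0, 0], [100, -52, -418, -73, 0, 0, 0], [100, -52, -418, -73, 0, 0, 0], [100, -52, -418, -73, 0, 0, 0], [100, -52, -418, -73, 0, 0, 0], [100, -52, -418, -73, 0, 0, 0], [100, -52, -418, -73, 0, 0, 0], [100, -52, -418, -73, 0, 0, 0]]]}}

```text
clock: 1.4
eef_pos: [0.5735, 0.2219, 0.3]
orientation: [-0.374, 0.6, 0.374, 0.6]
contact_force: [0.6, 0.6, -0.0]
width: 1.003
```

```bash
cat > snap.py <<'E'
import sys
from bench import *
from h import *
def snap(name,cam='wrist'):
    o=observe(); cm=camera_model(cam); p,d=get_image(cam)
    np.savez(f"pics/{name}.npz",p=p,d=d,q=o['orientation'],t=o['eef_pos'],**{k:np.array(v) for k,v in cm.items()})
    cv2.imwrite(f"pics/{name}.png",p[:,:,::-1]); return o,load(f"pics/{name}.npz")
if __name__=="__main__":
    o,_=snap(sys.argv[1],*(sys.argv[2:3])); print(o['clock'],o['eef_pos'],o['orientation'],o['contact_force'],o['ft_torque'],o['width'],o['joint_pos'])
E
python3 snap.py wheel1
```

```text
1.4 [0.5735128  0.22193658 0.3000184 ] [-0.37442447  0.60029487  0.37409549  0.59958731] [ 0.55774717  0.57755024 -0.04313644] [-0.01165845  0.04514467 -0.04069047] 1.003469981506846 [ 3.69521750e-01  3.13155518e-01  3.08599773e-01  1.56713650e+00
 -6.44276944e-04  8.24806354e-01]
```

View pics/wheel1.png

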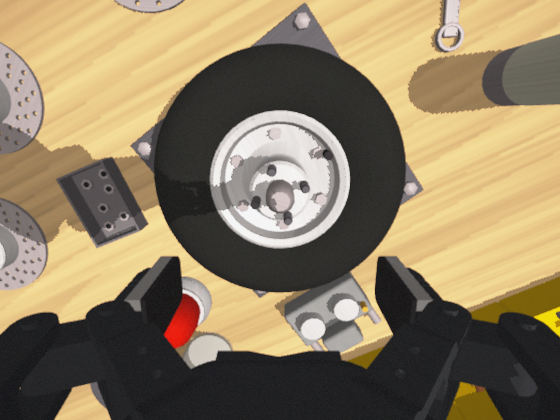

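```bash
python3 - <<'E'
from h import *
z=load("pics/wheel1.npz"); W=world(z)
cv2.imwrite('pics/wheel1z.png',cv2.resize(z['p'][145:245,225:345],(720,600),interpolation=cv2.INTER_CUBIC)[:,:,::-1])
u0,u1,v0,v1=225,345,145,245
P=W[v0:v1,u0:u1].reshape(-1,3); uu=np.mgrid[v0:v1,u0:u1].reshape(2,-1).T
for lo,hi in[(.160,.170),(.170,.182),(.110,.115),(.143,.149)]:
    m=(P[:,2]>lo)&(P[:,2]<hi); print(lo,hi,m.sum(),P[m].mean(0) if m.any() else 0)
m=(P[:,2]>.155)&(P[:,2]<.172)
for (a,b),p in zip(uu[m],P[m]): print(b,a,np.round(p*1000,1)) if np.hypot(p[0]-.574,p[1]-.2215)>.017 else 0
m=(P[:,2]>.1755)
print(P[m].mean(0),m.sum())
E
```

```text
0.16 0.17 347 [0.57045109 0.22513605 0.16514885]
0.17 0.182 651 [0.57141588 0.22460375 0.17614731]
0.11 0.115 179 [0.60213973 0.25860796 0.11168264]
0.143 0.149 1741 [0.56947059 0.22552113 0.1459041 ]
269 166 [547.  226.4 155.7]
270 166 [547.  227.4 158.6]
271 166 [547.2 228.2 159.7]
272 166 [547.7 228.9 158.8]
273 166 [548.3 229.5 157.1]
269 167 [547.3 226.3 159.2]
270 167 [547.1 227.5 163.4]
271 167 [547.6 228.1 162.6]
272 167 [547.9 228.9 162.9]
273 167 [548.3 229.6 162.6]
274 167 [549.2 230.  158.9]
275 167 [549.8 230.6 157. ]
268 168 [547.4 225.5 161.6]
269 168 [547.5 226.4 163.6]
270 168 [547.8 227.2 164.1]
271 168 [548.  228.  165.5]
272 168 [548.5 228.6 164. ]
273 168 [548.6 229.5 166.1]
274 168 [549.1 230.1 164.6]
268 169 [547.9 225.3 163.6]
269 169 [547.9 226.2 165.6]
270 169 [548.2 227.1 166.7]
271 169 [548.5 227.8 166.6]
272 169 [548.9 228.5 166.8]
273 169 [549.2 229.2 166.7]
274 169 [549.7 229.9 165.9]
275 169 [550.3 230.4 164.1]
276 169 [551.4 230.8 158.7]
267 170 [548.4 224.1 162.6]
268 170 [548.3 225.1 165.5]
269 170 [548.4 226.  167.4]
270 170 [548.9 226.6 166.3]
271
[... 7147 characters left out ...]
94.9 221.7 165.4]
290 221 [594.7 222.6 167.2]
291 221 [595.6 223.2 165.6]
292 221 [596.2 223.9 164.9]
284 222 [595.  217.  161.6]
285 222 [594.3 218.2 165.2]
286 222 [594.7 218.9 164.9]
287 222 [594.9 219.8 165.5]
288 222 [594.8 220.7 167.1]
289 222 [595.4 221.4 166.4]
290 222 [595.6 222.2 166.9]
291 222 [596.1 222.9 166.5]
285 223 [595.2 217.8 164.8]
286 223 [595.2 218.7 166. ]
287 223 [595.7 219.4 165.7]
288 223 [596.1 220.2 165.5]
289 223 [596.4 221.  165.8]
290 223 [596.3 221.9 167.1]
291 223 [596.8 222.6 166.7]
286 224 [595.7 218.4 166.8]
287 224 [596.3 219.1 166.1]
288 224 [596.7 219.8 166. ]
289 224 [596.7 220.7 167.1]
290 224 [597.5 221.3 165.8]
[0.56470175 0.22771057 0.20914504] 483
```

View pics/wheel1z.png

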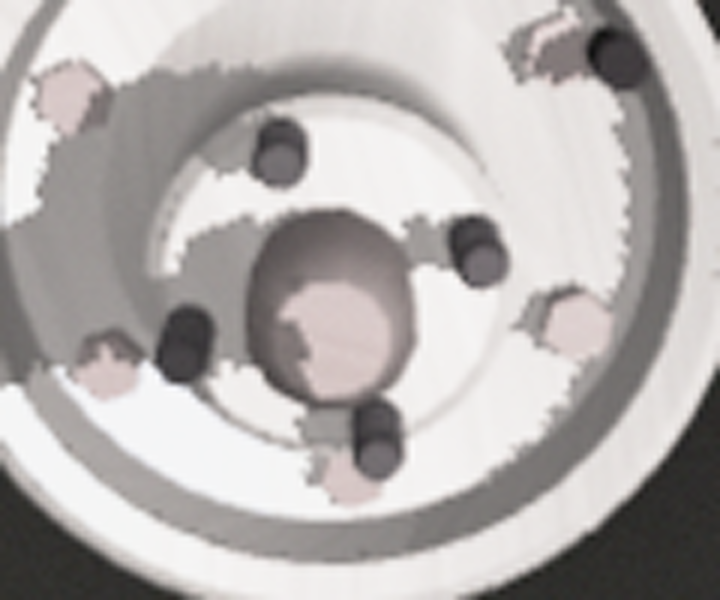

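The wrist view shows the four studs at about (271,171), (305,188), (255,205) and (288,220) around the pilot at (280,197). The axle comes out near (0.5727, 0.2241), with the studs at about -7.6° mod 90. Next I'll look at the target disc.

Request:
{"fn": "step_arm", "kwargs": {"increments": [[[100, 0, -110, -396, 0, 0, 0], [100, 0, -110, -396, 0, 0, 0], [100, 0, -110, -396, 0, 0, 0], [100, 0, -110, -396, 0, 0, 0], [100, 50, -110, -396, 0, 0, 0], [100, 100, -110, -396, 0, 0, 0], [100, 150, -110, -396, 0, 0, 0], [100, 150, -110, -396, 0, 0, 0], [100, 150, -110, -396, 0, 0, 0], [100, 150, -110, -396, 0, 0, 0]]]}}

```text
clock: 2.7
eef_pos: [0.4989, -0.1813, 0.1522]
orientation: [-0.375, 0.599, 0.374, 0.6]
contact_force: [0.6, -0.4, -0.5]
width: 0.997
```

```bash
python3 snap.py disc1
```

```text
2.7 [ 0.49886481 -0.1813288   0.15215081] [-0.37529136  0.59945029  0.37403002  0.59993107] [ 0.56386563 -0.41554438 -0.49009524] [ 0.02778493 -0.03445326 -0.0395917 ] 0.9972694847650843 [-3.48339534e-01  1.52267011e-01 -2.19911546e-01  1.19679397e+00
 -5.63900989e-04  1.05607782e-01]
```

View pics/disc1.png

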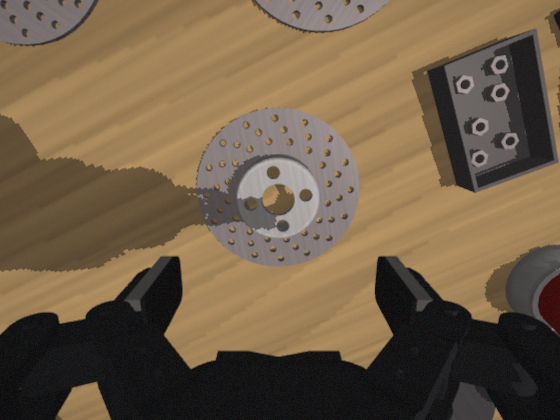

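```bash
python3 - <<'E'
from h import *
z=load("pics/disc1.npz"); W=world(z)
cv2.imwrite('pics/disc1z.png',cv2.resize(z['p'][150:250,220:340],(720,600),interpolation=cv2.INTER_CUBIC)[:,:,::-1])
D=z['d'];sub=W[150:250,220:340].reshape(-1,3)
t=sub[(sub[:,2]>.026)&(sub[:,2]<.035)]; c=(t[:,:2].max(0)+t[:,:2].min(0))/2
print(len(t),c,np.ptp(t[:,:2],axis=0),np.median(t[:,2]))
low=sub[(sub[:,2]<.022)&(np.hypot(*(sub[:,:2]-c).T)<.029)]
# holes: pixels whose ray hits hat plane within radius but depth below
C=-z['view'][:3,:3].T@z['view'][:3,3]
zt=np.median(t[:,2])
s=(zt-C[2])/(sub[:,2]-C[2]); Q=C[:2]+(sub[:,:2]-C[:2])*s[:,None]
m=(sub[:,2]<zt-.0045)&(np.hypot(*(Q-c).T)<.030); Q=Q[m]
r=Q-c; rr=np.hypot(*r.T)
b=Q[rr<.0145]; print('bore',len(b),b.mean(0))
h=Q[(rr>.0145)&(rr<.0285)]
lab=np.round(np.degrees(np.arctan2(*(h-c).T[::-1]))/90+8.0/90)%4
for k in range(4): print(k,(lab==k).sum(),h[lab==k].mean(0),np.ptp(h[lab==k],axis=0))
E
```

```text
4080 [ 0.4963634  -0.18011684] [0.0660651  0.06567149] 0.03012471095628837
bore 751 [ 0.49561337 -0.17981523]
0 98 [ 0.51673234 -0.18590583] [0.00865269 0.00942933]
1 110 [ 0.50178797 -0.15891423] [0.00835699 0.00979332]
2 121 [ 0.47472966 -0.1737627 ] [0.00931601 0.00931623]
3 107 [ 0.48979093 -0.20077191] [0.00900866 0.00897848]<stdin>:11: RuntimeWarning: divide by zero encountered in divide
<stdin>:11: RuntimeWarning: invalid value encountered in multiply
```

View pics/disc1z.png

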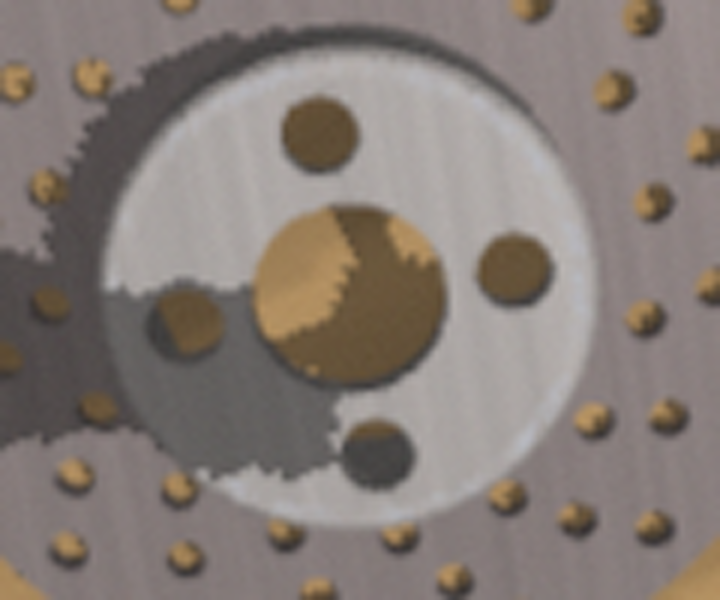

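The disc is at about (0.4962, -0.1800), with its holes at -16.1° mod 90. It therefore needs about +8.5° of turn at the wheel. I'll go down and grip the hat.

Request:
{"fn": "step_arm", "kwargs": {"increments": [[[100, 50, 3, 0, 0, 0, 0], [100, 90, 3, 0, 0, 0, 0], [100, 112, 3, 0, 0, 0, 0], [100, 120, 3, 0, 0, 0, 0], [100, 125, 3, 0, 0, 0, 0], [100, 125, 3, 0, 0, 0, 0]]], "squeeze": 40}}

```text
clock: 3.5
eef_pos: [0.4978, -0.1803, 0.0287]
orientation: [-0.376, 0.599, 0.373, 0.6]
contact_force: [0.1, 0.5, 0.1]
width: 0.999
```

Request:
{"fn": "step_arm", "kwargs": {"increments": [[[85, 0, 0, 0, 0, 0, 0], [80, 0, 0, 0, 0, 0, 0], [75, 0, 0, 0, 0, 0, 0], [65, 0, 0, 0, 0, 0, 0], [65, 0, 0, 0, 0, 0, 0], [65, 0, 0, 0, 0, 0, 0]]], "squeeze": 40}}

```text
clock: 4.25
eef_pos: [0.4981, -0.1809, 0.0299]
orientation: [-0.377, 0.599, 0.373, 0.6]
contact_force: [-3.2, -1.5, 7.4]
width: 0.752
```

```bash
python3 snap.py grip1;python3 snap.py gripside side
```

```text
4.25 [ 0.49808349 -0.18093232  0.02991909] [-0.3769142   0.59874229  0.37267735  0.60046228] [-3.21422359 -1.45185898  7.3765516 ] [-0.23994763  0.62878064  0.03596767] 0.7520476976181737 [-0.34749995  0.22287438 -0.41592725  0.92577803 -0.00178095  0.10598585]
4.3 [ 0.49809841 -0.18095854  0.02994272] [-0.37695034  0.59872513  0.3726599   0.60046753] [-2.3698099  -1.35549589  6.46581021] [-0.24544632  0.59866925  0.04358316] 0.752952560290604 [-0.34752556  0.22283528 -0.41592044  0.92574466 -0.00180249  0.10592876]
```

View pics/grip1.png

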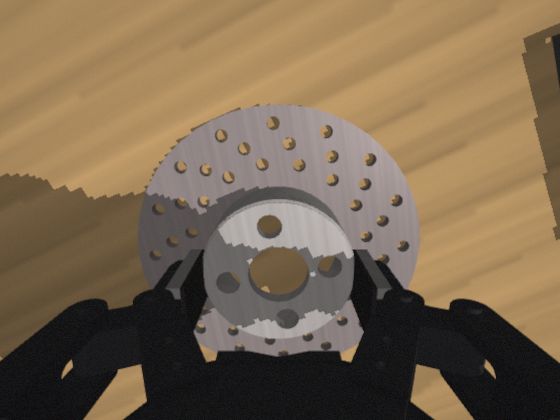

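The jaws are on the hat, but the fingertips touch the rotor with about 7 N. I'll regrip 2.5 mm higher.

Request:
{"fn": "step_arm", "kwargs": {"increments": [[[82, -1, 0, 0, 0, 0, 0], [82, -3, 0, 0, 0, 0, 0], [82, -3, 0, 0, 0, 0, 0], [76, -3, 0, 0, 0, 0, 0], [65, -3, 0, 0, 0, 0, 0], [65, -3, 0, 0, 0, 0, 0], [65, -3, 0, 0, 0, 0, 0]]], "squeeze": 60}}

```text
clock: 5.22
eef_pos: [0.4982, -0.1809, 0.0339]
orientation: [-0.377, 0.599, 0.373, 0.601]
contact_force: [-3.5, 0.2, 10.6]
width: 0.738
```

```bash
python3 snap.py grip2
```

```text
5.225 [ 0.49816095 -0.18093143  0.03386595] [-0.37711881  0.59857688  0.3725226   0.60059474] [-3.52215232  0.23223744 10.55640699] [ 0.23625804  0.65595411 -0.02244747] 0.738169467696261 [-0.34745811  0.2191187  -0.41114334  0.93365776 -0.00176283  0.10594267]
```

The upward force comes from the pads swinging forward as they close, not from the rotor. The grip is now too high, so I'll regrip at the proper height.

Request:
{"fn": "step_arm", "kwargs": {"increments": [[[84, 0, 0, 0, 0, 0, 0], [84, 0, 0, 0, 0, 0, 0], [84, 4, 0, 0, 0, 0, 0], [84, 7, 0, 0, 0, 0, 0], [84, 7, 0, 0, 0, 0, 0]]]}}

```text
clock: 5.9
eef_pos: [0.4979, -0.1808, 0.0263]
orientation: [-0.377, 0.599, 0.373, 0.6]
contact_force: [0.6, -0.5, -0.3]
width: 0.842
```

Request:
{"fn": "step_arm", "kwargs": {"increments": [[[78, 0, 0, 0, 0, 0, 0], [75, 0, 0, 0, 0, 0, 0], [70, 0, 0, 0, 0, 0, 0], [65, 0, 0, 0, 0, 0, 0], [65, 0, 0, 0, 0, 0, 0]]], "squeeze": 60}}

```text
clock: 6.52
eef_pos: [0.4979, -0.1808, 0.027]
orientation: [-0.377, 0.599, 0.373, 0.6]
contact_force: [-2.8, 1.4, 6.0]
width: 0.746
```

```bash
python3 snap.py grip3
```

```text
6.525 [ 0.49787035 -0.18079807  0.02697041] [-0.37692797  0.59869631  0.37269061  0.60049125] [-2.81728034  1.38220844  5.9802957 ] [ 0.12052021  0.55769361 -0.0382317 ] 0.745628914096704 [-0.3474422   0.22497714 -0.42042438  0.91911225 -0.00169819  0.10599863]
```

Request:
{"fn": "step_arm", "kwargs": {"increments": [[[65, -3, 0, 0, 0, 0, 0], [65, -10, 0, 0, 0, 0, 0], [65, -30, 0, 0, 0, 0, 0], [65, -60, 0, 0, 0, 0, 0], [65, -100, 0, 0, 0, 0, 0], [65, -145, 0, 0, 0, 0, 0], [65, -190, 0, 0, 0, 0, 0], [65, -230, 0, 0, 0, 0, 0], [65, -255, 0, 0, 0, 0, 0], [65, -270, 0, 0, 0, 0, 0], [65, -273, 0, 0, 0, 0, 0], [65, -273, 0, 0, 0, 0, 0]]]}}

```text
clock: 8.07
eef_pos: [0.4962, -0.1797, 0.2989]
orientation: [-0.377, 0.599, 0.373, 0.6]
contact_force: [-0.0, -0.2, -5.0]
width: 0.745
```

```bash
python3 snap.py held1; cat > held.py <<'E'
# hat top in tool frame from a wrist picture
import sys
from h import *
def held(f,guess=(0.,0.),show=True):
    z=load(f); W=world(z); R=Ro.from_quat(z['q']).as_matrix()
    T=(W-z['t'])@R            # tool coords
    ok=z['d']>0
    C=(-z['view'][:3,:3].T@z['view'][:3,3]-z['t'])@R
    m=ok&(abs(T[...,0]-0.0)<.025)&(np.hypot(T[...,1]-guess[0],T[...,2]-guess[1])<.036)&(abs(T[...,2])<.027)
    xs=T[m][:,0]; h,e=np.histogram(xs,bins=50,range=(-.025,.025)); x0=e[h.argmax()]+.0005
    A=T[m&(abs(T[...,0]-x0)<.003)]
    for _ in range(4):
        c,*_r=np.linalg.lstsq(np.c_[A[:,1:],np.ones(len(A))],A[:,0],rcond=None); r=A[:,0]-np.c_[A[:,1:],np.ones(len(A))]@c; A=A[abs(r)<.0015]
    # intersect every ray with plane x=c0 y+c1 z+c2
    n=np.array([1,-c[0],-c[1]]); D=T-C; s=(c[2]-C@n)/(D@n); Q=C+D*s[...,None]
    hole=ok&(s<.975)&(np.hypot(Q[...,1]-guess[0],Q[...,2]-guess[1])<.045)
    lab=cv2.connectedComponentsWithStats(hole.astype(np.uint8))
    H=[]
    for i in range(1,lab[0]):
        q=Q[lab[1]==i][:,1:]
        if len(q)>60: H.append((len(q),q.mean(0),np.ptp(q,axis=0)))
    if show:
        print('plane',c,len(A)); 
        for h in H: print(h)
    return c,H
if __name__=="__main__": held(sys.argv[1])
E
python3 held.py pics/held1.npz
```

```text
8.075 [ 0.49620276 -0.17969324  0.29894385] [-0.3765032   0.59902993  0.37314224  0.60014444] [-0.04051526 -0.17511724 -4.98986149] [-0.0395112   0.04807404 -0.00437064] 0.745145989653466 [-0.34655125  0.13357017  0.08011604  1.51263024 -0.00169523  0.10684883]
plane [-0.00517521 -0.00208135 -0.0031355 ] 11646
(6671, array([ 0.02961195, -0.00016045]), array([0.03685441, 0.08822952]))
(412, array([ 0.02382998, -0.00360924]), array([0.00888934, 0.0095778 ]))
(2434, array([0.00269948, 0.00015196]), array([0.02357247, 0.02541922]))
(338, array([0.00618726, 0.02152637]), array([0.00820057, 0.00914576]))
(318, array([-0.00135694, -0.02123563]), array([0.00844891, 0.00931872]))
(3521, array([-2.67413309e-02, -1.30305354e-05]), array([0.02948166, 0.07355349]))
(270, array([-0.0189754 ,  0.00391404]), array([0.00754843, 0.00957632]))held.py:15: RuntimeWarning: divide by zero encountered in divide
  n=np.array([1,-c[0],-c[1]]); D=T-C; s=(c[2]-C@n)/(D@n); Q=C+D*s[...,None]
held.py:15: RuntimeWarning: invalid value encountered in multiply
  n=np.array([1,-c[0],-c[1]]); D=T-C; s=(c[2]-C@n)/(D@n); Q=C+D*s[...,None]
```

View pics/held1.png

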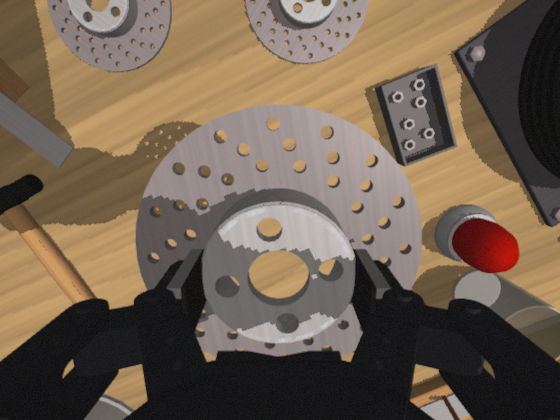

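```bash
cat > plan.py <<'E'
import sys
from h import *
from held import held
def studs():
    z=load("pics/wheel1.npz"); W=world(z)
    P=W[145:245,225:345].reshape(-1,3); P=P[(P[:,2]>.1650)&(P[:,2]<.1685)]
    c=np.array([.5727,.2241]); r=P[:,:2]-c; rr=np.hypot(*r.T); P=P[(rr>.017)&(rr<.0265)]; r=P[:,:2]-c
    a=np.degrees(np.arctan2(r[:,1],r[:,0])); k=np.round((a+7.6)/90)%4
    M=[]
    for i in range(4):
        q=P[k==i][:,:2]; q=q[np.hypot(*(q-np.median(q,0)).T)<.005]; M.append(q.mean(0)); 
    return np.array(M)
def ang4(H,c):
    a=np.arctan2(*(H-c).T[::-1]); s=np.exp(4j*a).mean(); return np.degrees(np.angle(s))/4
if __name__=="__main__":
    M=studs(); c=M.mean(0); print(M, 'c',c,'radii',np.hypot(*(M-c).T),'ang',ang4(M,c))
    z=load(sys.argv[1]); R=Ro.from_quat(z['q']).as_matrix()
    pl,H=held(sys.argv[1],show=False)
    Hs=np.array([h[1] for h in H if h[0]<1000 and h[0]>150 and 0.018<np.hypot(h[1][0]-.0024,h[1][1])<.026])
    print(len(Hs))
    cy=Hs.mean(0); X=(R@np.c_[np.full(len(Hs),pl[2]),Hs].T).T[:,:2]+z['t'][:2]
    C=X.mean(0); A=ang4(X,C); print('held centre',C,'ang',A,'tool yz',cy,'top z',(R@[pl[2],*cy]+z['t'])[2])
    da=ang4(M,c)-A; da=(da+45)%90-45
    # needed: rotate about world z by da, with disc centre to c
    Rn=Ro.from_euler('z',da,degrees=True).as_matrix()@R
    off=Rn@np.array([pl[2],*cy]); tgt=c-off[:2]
    D=R.T@np.r_[tgt-z['t'][:2],0]
    print('turn deg',da,'wx',-np.radians(da),'shift tool mm',np.round(D*1000,2),'tcp tgt',tgt)
    ax=R[:,0]; print('tool x axis',ax)
E
python3 plan.py pics/held1.npz 2>/dev/null
```

```text
[[0.59437202 0.2210881 ]
 [0.57540345 0.24586997]
 [0.55072116 0.22713535]
 [0.56974025 0.20221061]] c [0.57255922 0.22407601] radii [0.02201649 0.02197878 0.02205131 0.02204637] ang -7.639058334788497
4
held centre [ 0.49407932 -0.17848884] ang -15.991350597321278 tool yz [0.00242123 0.00014888] top z 0.3020673475559571
turn deg 8.352292262532785 wx -0.1457750000700437 shift tool mm [ -0.98 105.79 396.62] tcp tgt [0.57483509 0.22319283]
tool x axis [ 0.00385601 -0.00319489 -0.99998746]
```

The disc is held level and centred, with all four holes seen. I'll carry it over the wheel and turn it.

Request:
{"fn": "step_arm", "kwargs": {"increments": [[[65, -1, 5, 20, -0.02, 0, 0], [65, -1, 16, 60, -0.04, 0, 0], [65, -1, 29, 110, -0.06, 0, 0], [65, -1, 43, 160, -0.08, 0, 0], [65, -1, 56, 210, -0.1, 0, 0], [65, -1, 69, 260, -0.12, 0, 0], [65, -1, 83, 310, -0.146, 0, 0], [65, -1, 95, 355, -0.146, 0, 0], [65, -1, 103, 385, -0.146, 0, 0], [65, -1, 105.8, 396.6, -0.146, 0, 0], [65, -1, 105.8, 396.6, -0.146, 0, 0], [65, -1, 105.8, 396.6, -0.146, 0, 0]]]}}

```text
clock: 9.62
eef_pos: [0.5746, 0.2221, 0.2986]
orientation: [-0.419, 0.571, 0.416, 0.571]
contact_force: [0.0, -0.5, -5.0]
width: 0.741
```

```bash
python3 snap.py held2; python3 plan.py pics/held2.npz 2>/dev/null
```

```text
9.625 [0.57457162 0.22209046 0.29857357] [-0.41890036  0.57081813  0.41557981  0.57094883] [ 0.04545338 -0.48535827 -4.99001892] [-0.02174667  0.0244869   0.01786535] 0.7407994674497119 [ 0.37087268  0.31278309  0.30488866  1.5615148  -0.00449023  0.67937923]
[[0.59437202 0.2210881 ]
 [0.57540345 0.24586997]
 [0.55072116 0.22713535]
 [0.56974025 0.20221061]] c [0.57255922 0.22407601] radii [0.02201649 0.02197878 0.02205131 0.02204637] ang -7.639058334788497
4
held centre [0.57226505 0.22290934] ang -7.723791132153844 tool yz [2.43407202e-03 7.16245049e-05] top z 0.3017077194635021
turn deg 0.08473279736534778 wx -0.0014788662984504953 shift tool mm [-0.    0.07  1.2 ] tcp tgt [0.574867   0.22326054]
tool x axis [ 0.00292016 -0.00368222 -0.99998896]
```

View pics/held2.png

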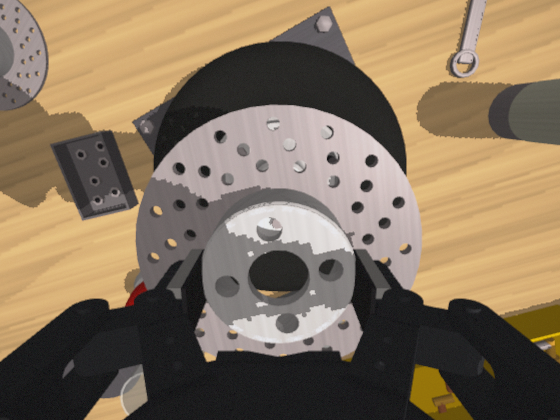

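Request:
{"fn": "step_arm", "kwargs": {"increments": [[[65, 10, 0.5, 1.5, -0.0015, 0, 0], [65, 30, 0.5, 1.5, -0.0015, 0, 0], [65, 60, 0.5, 1.5, -0.0015, 0, 0], [65, 85, 0.5, 1.5, -0.0015, 0, 0], [65, 100, 0.5, 1.5, -0.0015, 0, 0], [65, 107, 0.5, 1.5, -0.0015, 0, 0], [65, 110, 0.5, 1.5, -0.0015, 0, 0], [65, 110, 0.5, 1.5, -0.0015, 0, 0], [65, 110, 0.5, 1.5, -0.0015, 0, 0]]]}}

```text
clock: 10.8
eef_pos: [0.5753, 0.2234, 0.1897]
orientation: [-0.419, 0.57, 0.416, 0.571]
contact_force: [-0.3, 0.4, -5.1]
width: 0.745
```

```bash
python3 snap.py held3; python3 plan.py pics/held3.npz 2>/dev/null; python3 - <<'E'
from h import *
z=load("pics/held3.npz");cv2.imwrite('pics/held3z.png',cv2.resize(z['p'][190:350,190:370],(675,600),interpolation=cv2.INTER_CUBIC)[:,:,::-1])
E
```

```text
10.8 [0.57532276 0.22338839 0.18965306] [-0.41940285  0.56991046  0.41582479  0.5713082 ] [-0.32180895  0.44447811 -5.08641085] [0.05609231 0.00293329 0.05095342] 0.7448677526810947 [ 0.37234353  0.30351326  0.05389563  1.31796994 -0.00438365  0.67953516]
[[0.59437202 0.2210881 ]
 [0.57540345 0.24586997]
 [0.55072116 0.22713535]
 [0.56974025 0.20221061]] c [0.57255922 0.22407601] radii [0.02201649 0.02197878 0.02205131 0.02204637] ang -7.639058334788497
4
held centre [0.57302231 0.22418568] ang -7.626611004236399 tool yz [2.41744027e-03 5.99834095e-05] top z 0.1927716512475275
turn deg -0.012447330552099345 wx 0.00021724690121821715 shift tool mm [-0.    0.41 -0.25] tcp tgt [0.5748595  0.22327821]
tool x axis [ 0.00458362 -0.00291593 -0.99998524]
```

View pics/held3z.png

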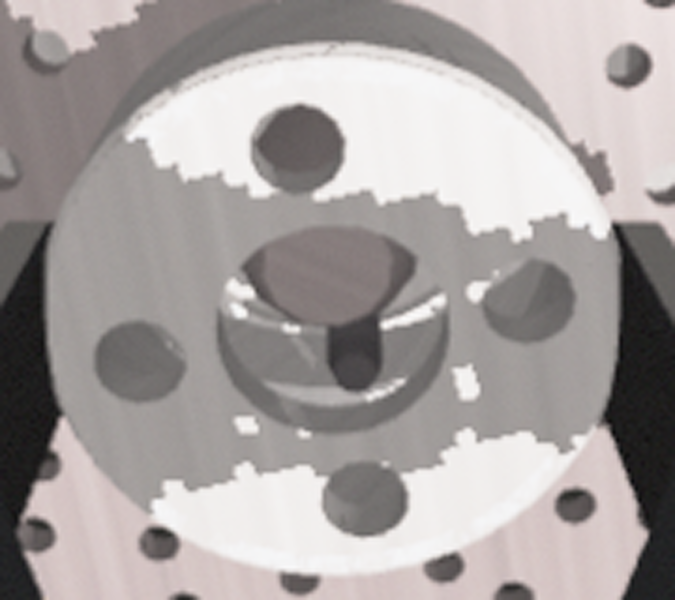

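Through the bore the pilot top sits centred left to right, with a stud visible beyond it. The remaining error is under 0.5 mm, so I'll lower gently onto the pilot.

Request:
{"fn": "step_arm", "kwargs": {"increments": [[[65, 3, 0.4, -0.2, 0, 0, 0], [65, 6, 0.5, -0.2, 0, 0, 0], [65, 9, 0.5, -0.2, 0, 0, 0], [65, 11, 0.5, -0.2, 0, 0, 0], [65, 13, 0.5, -0.2, 0, 0, 0], [65, 15, 0.5, -0.2, 0, 0, 0], [65, 16, 0.5, -0.2, 0, 0, 0], [65, 17, 0.5, -0.2, 0, 0, 0], [65, 17, 0.5, -0.2, 0, 0, 0]]]}}

```text
clock: 11.98
eef_pos: [0.5748, 0.2233, 0.1725]
orientation: [-0.419, 0.57, 0.416, 0.571]
contact_force: [0.1, 0.2, -4.6]
width: 0.742
```

```bash
python3 snap.py held4; python3 plan.py pics/held4.npz 2>/dev/null | tail -4; python3 - <<'E'
from h import *
z=load("pics/held4.npz");cv2.imwrite('pics/held4z.png',cv2.resize(z['p'][190:350,190:370],(675,600),interpolation=cv2.INTER_CUBIC)[:,:,::-1])
E
```

```text
11.975 [0.57479749 0.22325317 0.17251926] [-0.41938792  0.5699848   0.41582365  0.57124582] [ 0.1371453   0.17136377 -4.60922913] [-0.03006443  0.01548912  0.02917659] 0.7421162615299024 [ 0.37246324  0.30571042  0.01931594  1.28138556 -0.0044148   0.67968358]
4
held centre [0.57247767 0.22404391] ang -7.649091253732477 tool yz [2.4342835e-03 4.7349949e-05] top z 0.17564528770754767
turn deg 0.01003291894397762 wx -0.000175107469158122 shift tool mm [ 0.   -0.07  0.06] tcp tgt [0.57487917 0.22328567]
tool x axis [ 0.00441603 -0.00301443 -0.99998571]
```

View pics/held4z.png

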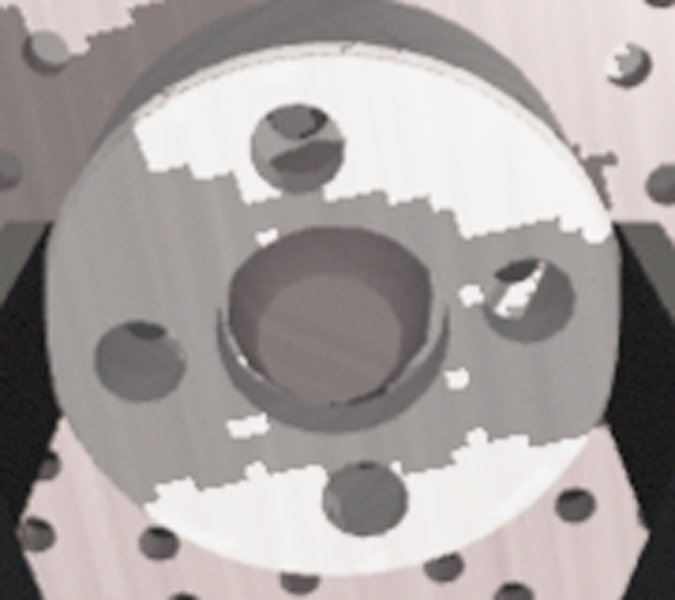

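The pilot is in the bore and the stud ends are coming up under the holes, with no contact force yet. I'll feel downward at 1 mm per row.

Request:
{"fn": "step_arm", "kwargs": {"increments": [[[65, 1, 0, 0, 0, 0, 0], [65, 2, 0, 0, 0, 0, 0], [65, 3, 0, 0, 0, 0, 0], [65, 4, 0, 0, 0, 0, 0], [65, 5, 0, 0, 0, 0, 0], [65, 5.5, 0, 0, 0, 0, 0], [65, 5.5, 0, 0, 0, 0, 0]]]}}

```text
clock: 12.9
eef_pos: [0.5748, 0.2233, 0.1671]
orientation: [-0.419, 0.57, 0.416, 0.571]
contact_force: [-0.5, 0.7, -5.6]
width: 0.744
```

```bash
python3 snap.py held5; python3 plan.py pics/held5.npz 2>/dev/null | tail -4; python3 - <<'E'
from h import *
z=load("pics/held5.npz");cv2.imwrite('pics/held5z.png',cv2.resize(z['p'][190:350,190:370],(675,600),interpolation=cv2.INTER_CUBIC)[:,:,::-1])
E
```

```text
12.9 [0.57482743 0.2232555  0.1670501 ] [-0.41939661  0.56997099  0.41582259  0.57125399] [-0.48437979  0.6699972  -5.55415354] [ 0.03213223 -0.05593658 -0.00531987] 0.7441566806108211 [ 0.37245149  0.30696633  0.00899928  1.26977932 -0.00442011  0.67965832]
4
held centre [0.57257496 0.22402416] ang -7.68408725818728 tool yz [2.36342265e-03 4.67889068e-05] top z 0.1701569632994137
turn deg 0.04502892339878173 wx -0.0007859029719370568 shift tool mm [-0.    0.03  0.05] tcp tgt [0.57481229 0.22330911]
tool x axis [ 0.00444928 -0.00300718 -0.99998558]
```

View pics/held5z.png

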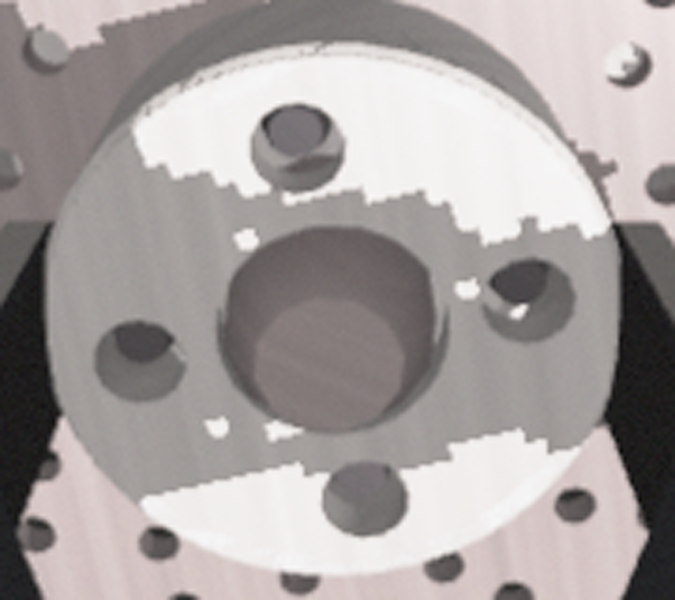

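Request:
{"fn": "step_arm", "kwargs": {"increments": [[[65, 1, 0, 0, 0, 0, 0], [65, 2, 0, 0, 0, 0, 0], [65, 3, 0, 0, 0, 0, 0], [65, 4, 0, 0, 0, 0, 0], [65, 4, 0, 0, 0, 0, 0]]]}}

```text
clock: 13.58
eef_pos: [0.5748, 0.2232, 0.163]
orientation: [-0.419, 0.57, 0.416, 0.571]
contact_force: [0.2, 0.7, -5.5]
width: 0.745
```

```bash
python3 snap.py held6; python3 plan.py pics/held6.npz 2>/dev/null | tail -4; python3 - <<'E'
from h import *
z=load("pics/held6.npz");cv2.imwrite('pics/held6z.png',cv2.resize(z['p'][190:350,190:370],(675,600),interpolation=cv2.INTER_CUBIC)[:,:,::-1])
E
```

```text
13.575 [0.57478262 0.22322329 0.16296385] [-0.41939094  0.57002364  0.41585444  0.57118243] [ 0.15016446  0.68152478 -5.47271553] [-0.0072316  -0.03694894 -0.03770009] 0.7453737266575889 [ 0.37242639  0.30800779  0.0014219   1.26134367 -0.00441372  0.67958797]
 [0.57540345 0.24586997]
 [0.55072116 0.22713535]
 [0.56974025 0.20221061]] c [0.57255922 0.22407601] radii [0.02201649 0.02197878 0.02205131 0.02204637] ang -7.639058334788497
0
```

View pics/held6z.png

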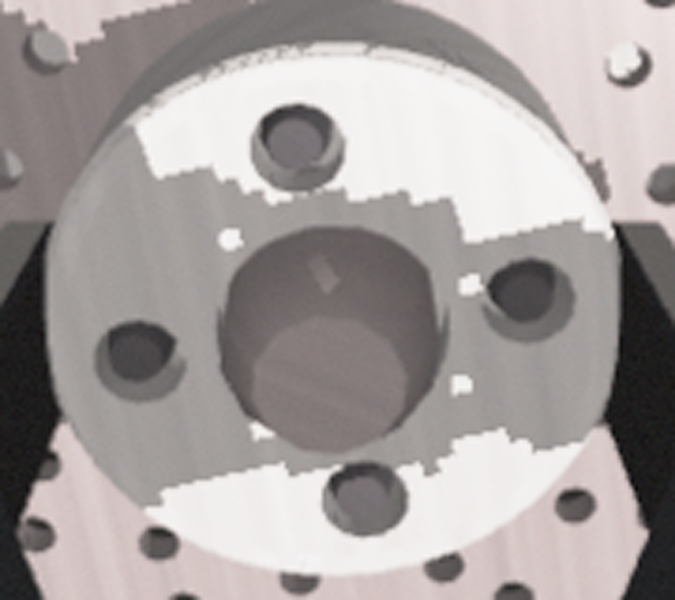

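All four studs are in their holes and there is no contact force. I'll keep lowering.

Request:
{"fn": "step_arm", "kwargs": {"increments": [[[65, 1.5, 0, 0, 0, 0, 0], [65, 3, 0, 0, 0, 0, 0], [65, 4.5, 0, 0, 0, 0, 0], [65, 6, 0, 0, 0, 0, 0], [65, 7.5, 0, 0, 0, 0, 0], [65, 9, 0, 0, 0, 0, 0], [65, 10, 0, 0, 0, 0, 0], [65, 11, 0, 0, 0, 0, 0], [65, 11, 0, 0, 0, 0, 0]]]}}

```text
clock: 14.75
eef_pos: [0.5749, 0.2232, 0.152]
orientation: [-0.419, 0.57, 0.416, 0.571]
contact_force: [0.2, 0.0, -5.3]
width: 0.744
```

Request:
{"fn": "step_arm", "kwargs": {"increments": [[[65, 0.7, 0, 0, 0, 0, 0], [65, 1.4, 0, 0, 0, 0, 0], [65, 2.0, 0, 0, 0, 0, 0], [65, 2.0, 0, 0, 0, 0, 0]]]}}

```text
clock: 15.25
eef_pos: [0.5748, 0.2232, 0.1499]
orientation: [-0.419, 0.57, 0.416, 0.571]
contact_force: [-0.7, -1.0, -4.6]
width: 0.745
```

Request:
{"fn": "step_arm", "kwargs": {"increments": [[[65, 0.5, 0, 0, 0, 0, 0], [65, 1.0, 0, 0, 0, 0, 0], [65, 1.0, 0, 0, 0, 0, 0]]]}}

```text
clock: 15.62
eef_pos: [0.5748, 0.2232, 0.1491]
orientation: [-0.419, 0.57, 0.416, 0.571]
contact_force: [-0.5, -0.9, -2.9]
width: 0.747
```

Request:
{"fn": "step_arm", "kwargs": {"increments": [[[65, 0.5, 0, 0, 0, 0, 0], [65, 0.7, 0, 0, 0, 0, 0], [65, 0.7, 0, 0, 0, 0, 0]]]}}

```text
clock: 16.0
eef_pos: [0.5749, 0.2232, 0.1491]
orientation: [-0.419, 0.57, 0.416, 0.571]
contact_force: [-3.4, -1.3, 3.2]
width: 0.745
```

The height stopped at 0.1491 and the force turned to an upward push, so it is seated. I'll release gently.

Request:
{"fn": "step_arm", "kwargs": {"increments": [[[78, 0, 0, 0, 0, 0, 0], [85, 0, 0, 0, 0, 0, 0], [95, 0, 0, 0, 0, 0, 0], [100, 0, 0, 0, 0, 0, 0], [100, 0, 0, 0, 0, 0, 0]]]}}

```text
clock: 16.62
eef_pos: [0.5749, 0.2232, 0.149]
orientation: [-0.419, 0.57, 0.416, 0.571]
contact_force: [-0.2, 0.2, 0.2]
width: 1.002
```

Request:
{"fn": "step_arm", "kwargs": {"increments": [[[100, -5, 0, 0, 0, 0, 0], [100, -15, 0, 0, 0, 0, 0], [100, -40, 0, 0, 0, 0, 0], [100, -80, 0, 0, 0, 0, 0], [100, -120, 0, 0, 0, 0, 0], [100, -150, 0, 0, 0, 0, 0], [100, -150, 0, 0, 0, 0, 0]]]}}

```text
clock: 17.5
eef_pos: [0.575, 0.224, 0.3026]
orientation: [-0.42, 0.568, 0.415, 0.573]
contact_force: [-0.1, 0.7, 0.6]
width: 0.997
```

```bash
python3 snap.py fin; python3 snap.py finside side; python3 snap.py finscene scene>/dev/null; python3 - <<'E'
from h import *
z=load("pics/fin.npz"); W=world(z); c=np.array([.5726,.2241]); r=np.hypot(W[...,0]-c[0],W[...,1]-c[1])
for lo,hi,a,b in [(.026,.032,.145,.16),(.045,.069,.115,.14)]:
    P=W[(r>lo)&(r<hi)&(W[...,2]>a)&(W[...,2]<b)]
    A=np.c_[P[:,:2]-c,np.ones(len(P))]; s=np.linalg.lstsq(A,P[:,2],rcond=None)[0]; print(len(P),s)
P=W[(r<.05)&(W[...,2]>.149)&(W[...,2]<.1545)]; print((P.max(0)+P.min(0))/2,np.ptp(P,axis=0))
s=load("pics/finscene.npz"); f=load("pics/scene0.npz")
cv2.imwrite('pics/cmp.png',np.hstack([cv2.resize(s['p'],(400,300)),cv2.resize(f['p'],(400,300))])[:,:,::-1])
E
```

```text
17.5 [0.57504438 0.22397166 0.3026286 ] [-0.41996709  0.56774329  0.41525947  0.5734586 ] [-0.12775389  0.68728725  0.58241078] [ 0.02003292  0.03789141 -0.05467624] 0.9974292998294852 [ 0.37338226  0.3093317   0.30913092  1.56107978 -0.00437089  0.68054735]
17.55 [0.57465518 0.22379251 0.30055895] [-0.41971713  0.56872822  0.41550491  0.57248704] [ 0.33514143  0.89280388 -0.17379504] [ 0.04747609  0.0059644  -0.04422329] 1.0016460849035644 [ 0.37335538  0.3102325   0.30579324  1.55969533 -0.00440055  0.68054293]
1361 [ 0.00293494 -0.00038542  0.15214933]
8742 [-0.00129608  0.00171724  0.12709592]
[0.57302872 0.22416966 0.15175643] [0.06549172 0.06569304 0.0053563 ]
```

View pics/fin.png

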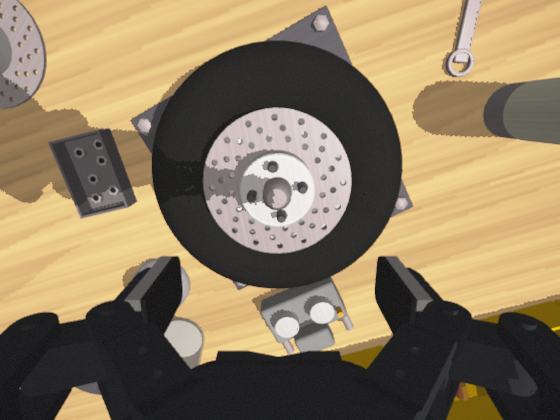

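View pics/cmp.png

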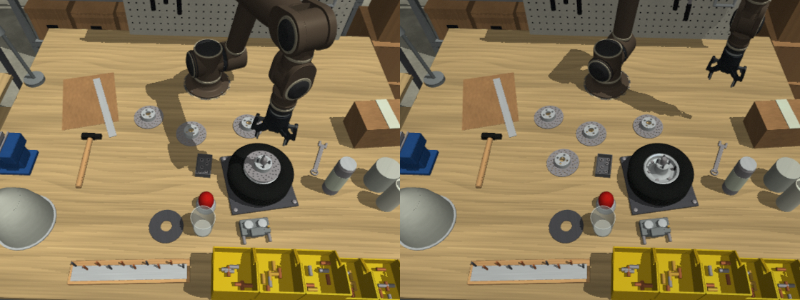

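The wrist view shows the disc flat on the hub, with the pilot at (277,192) and all four studs standing through its holes. The hat top is at 0.152 m, the rotor top at 0.127 m, and the tilt is under 0.2°, so it is fully home. In the scene picture the other things are where they were, and the gripper is clear of everything.

```bash
python3 -c "
from bench import *
print(sign_off(), observe()['clock'])"
```

```text
the job is handed in; nothing more can be done
the job is handed in; nothing more can be done
```

The brake disc is on the wheel, fully home on the hub face, and I handed the job in at about 17.6 s of the 61 s allowed. I took the hatted disc farthest from the base and gripped it by the hat. I turned it about 8.4° to match the studs and lowered it in small steps until it rested on the hub, then let go and backed off.

**Last checks:**
- **Seating:** the hat top measured 0.152 m and the rotor top 0.127 m above the bench, which are the fully seated heights. The tilt was under 0.2°.
- **Fit:** all four studs and the pilot stand through their holes. I read no contact force on the way down until the disc reached the hub face, where the reading changed from its hanging weight (about −5 N) to +3 N.
- **Bystanders:** they look unmoved by eye in the before and after scene pictures, and the gripper is clear of everything.

**What did not go smoothly:** I regripped the disc twice before lifting, because the closing pads pushed down with 6 to 11 N. The arm also stopped about 1 mm off target over the wheel, which I corrected before lowering.

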